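# Load a capped sample tube into the viewing stand and lock it

### The arm

A 6-joint arm with a two-finger parallel gripper is mounted at the origin on a cart in front of the work surface, level with it; the furniture and walls round the work are solid. World frame = base frame: x ahead of the robot, y to its left, z up, the work surface at z = 0. Lengths are in m, angles in degrees, forces in N, time in s.
With the tool pointing down it reaches from about 0.375 to 0.925 m from the base axis. Payload 5.7 kg.
Tool frame: the origin (TCP) lies at the centre of the arm's flange, where the gripper is bolted on; the fingertips stand 173 mm ahead of it and the grasp point (between the pads) lies 155 mm ahead of it; z points along the fingers, y is the line along which they close (so a half turn about z gives the same grasp; the last joint's range is limited). The gripper opens to 85 mm and grips with 20 to 120 N. Pads are 22 mm wide; open, the fingers measure 114 mm over their backs; the gripper's body (76 mm by 85 mm) begins 54 mm behind the grasp point. The pads swing forward as they close: fully open they stand 13 mm farther back than shut.
Start: joints at [65.082, 20.558, 86.54, -0, 72.909, -6.595], TCP at [0.189, 0.57, 0.405] pointing down, gripper open.
Joint ranges: [-170.27, 170.27], [-57.76, 135], [12.27, 136.19], [-55.21, 235.2], [11.17, 155.16], [-170.74, 170.74]. Speed limits (degrees/s): [136.94, 136.94, 180, 180, 180, 180].

### API

Orientations are given as [roll, pitch, yaw] about the fixed x, y, z axes, in that order (R = Rz(yaw) Ry(pitch) Rx(roll)).
In Python, from rig import sensors, optics, job gives the robot as it stands. The module is installed in compiled form; this text tells all that it offers.
- The arm moves only by the tool play_rows, never from a script. Its arguments are lists of equal length, an entry for each row: "rot": the turn, a rotation vector about the tool's x, y, z in rad, a list of three; "travel": the shift along the tool's x, y, z in m, a list of three; "hand": the closure, from 0 (fully open) to 1 (shut). A call has 1 to 12 rows; each row is the pose to reach, as a shift and turn from the pose commanded when the call began, along the tool's axes at that moment; what a row does not reach only later rows make up. A row lasts 1/10 s, in which the tool goes at most 50 mm and 8.59 degrees, less where a joint would pass 70% of its speed; a pose out of reach is approached as far as the arm can. A call with a gripper value outside its range is refused whole. The fingers move at their own pace and stop on an object; "squeeze" is the grip in N (left out, the last holds). Time passes only in rows, so rows that repeat a pose let the fingers close. It gives the time, the measured TCP pose, the force, the opening and the grip force at its end, in the units of the state.
- sensors.read_state(): the state, without advancing time (a new reading comes with each control period).
- optics.snapshot(name): name is "side" or "top" or "wrist"; returns a dict with "pixels" (480x640x3 uint8, red, green, blue), "fx", "fy", "cx", "cy" (pixels), "view" (4x4, takes a point from world to camera coordinates); the wrist camera has in their place "tool_from_camera" (4x4, takes a point from camera to tool coordinates, whose origin is the TCP and whose axes are the flange's). Camera axes: x right, y down, z forward; pixel columns grow to the right and rows downward; lengths in m; the calibration is good to about 2 mm. A picture is of the moment at which its call begins: read the wrist's pose just before it. There is no depth.
- job.sign_off(): hands the job in; it is judged then, once.
The state is a dict: "time": time; "qpos": joint angles; "qd": joint speeds; "effort": joint torques, N m; "tool_pos": TCP position; "ee_rot": TCP orientation; "contact_force": force on the tool from outside, world axes, zero at the start; "ft_torque": the same for the moment, N m; "grip_width": finger opening in m; "grip_force": force on a finger pad.
Only numpy, scipy, OpenCV 4.12 (cv2) and the standard library are available. Lean on these libraries where they do the work, as an engineer would, in place of code of your own. Each camera call takes 0.05 s, during which the arm holds its last target. There are 200 camera calls.

### The job

Take the blue-capped tube from the white rack and load it in the viewing stand: foot fully down in the bore, tube upright against the black V-rest with its cap tucked under the fixed lip. The lip bars the way straight down, so let the foot in with the tube leaning to the stand's open front, then straighten it; finally swing the red-handled keeper fully shut in front of the tube. Leave the orange-capped tube in the rack and do not disturb the other things on the bench.

Things in the scene. Friction and masses are not known exactly. Their poses are not given: they have to be found in the camera images.
- tube: the tube to load: clear plastic, 15 mm diameter, foot rounded at the edge with a 9 mm wide flat, brown core inside, blue cap; 35 g. Total length 110 mm; the cap is 24 mm diameter and covers 86 to 110 mm above the foot, and is the place to grip (from above, fingers on two sides of the cap). Origin: lowest point of the foot, on the axis; z along the axis towards the cap. Starts upright in one of the two rack holes
- cap_top (a point): centre of the blue cap's top face, 110 mm above the foot, on the tube's axis
- other_tube: the same tube with an orange cap and grey core, in the other rack hole; stays there. Origin as for the blue one
- rack: white rack block, fixed, 50 (x) x 150 (y) x 36 (z) mm; origin centre of underside. Two round holes of 18 mm diameter, 30 mm deep (floors 6 mm above the bench), at y = -50 and +50 mm; which tube stands in which varies
- stand: viewing stand, fixed. Origin: bench level, under the bore's axis; +x to its dark rear post, -x to its open front (roughly to the robot), z up. Base: x -45 to +55, y +-55, 32 mm high. Post: x 22 to 36, y +-13, up to z 128. Keeper pivot axis at x -12.5, y -30, z 32 to 61
- lip_tip (a point): middle of the front end of the fixed lip, a bar 10 mm wide (y +-5) from the post's top forward to this point, 3 mm behind the bore's axis; z 121 to 128 (this point 124.5). A seated tube's cap top is at z 116
- v_rest (a point): where the tube's axis passes when the tube lies in the black V-rest (z 58 to 70, open to the stand's -x): x 1.5, y 0, z 64 in the stand's frame. The tube then leans back about 0.025 rad; left there or upright it stays standing by itself
- bore_seat (a point): centre of the bore's floor, 6 mm above the bench, where the foot of the tube must stand; axes as the stand
- bore_mouth (a point): centre of the bore's mouth on the base's top face, z 32; axes as the stand. The bore is vertical and stepped: 22 mm diameter from z 32 down to z 14, then, past a 2.5 mm chamfer, a 17 mm diameter seat down to its floor at z 6. A tube with its foot on the floor can lean about 0.2 rad to any open side
- keeper (a joint): keeper angle, rad: 0 = shut (stop), arm along the stand's +y in front of the tube; grows as it opens, counter-clockwise seen from above, so at 1.57 the arm points to the stand's -x (front); ends at 2.0. Starts at 1.2 to 1.8. Stays where it is left, moves at less than 1 N at the handle
- keeper_handle (a point): middle of the upper half of the keeper's upright red handle: a 12 mm diameter post, 42 mm from the pivot axis, from z 46 to 80 mm above the bench (this point is at z 70). Steel arm 6 mm wide, z 47 to 57
- forceps: steel forceps lying at the bench's front, 15 x 139 x 9 mm; bystander, origin centre of underside
- petri: closed petri dish, 64 mm diameter, 14 mm high; bystander, origin centre of underside
- vial: small glass vial with red cap, 19 mm diameter, 52 mm high; bystander, origin centre of underside
Things that resemble listed ones, but are neither listed nor needed, are in the scene too. Leave any green look-alike of the tube alone.

How it is judged:
By the outcome, as a careful person would: the job done as asked, in the order asked, and still so for the second after the job is handed in, with the robot touching nothing.
It also fails if it takes over 53 s, if anything falls off the work surface, if the arm or the gripper's body presses on something with over 40 N, if the wrist force passes 120 N, or if a joint passes its speed limit or range.

## Working session

There is one attempt and no reset: what is moved stays moved. The work goes in short steps, Python scripts to look and compute and a tool call to move; the robot and the scene stay as the last step left them, time stands still between calls to the robot, and variables do not carry over. Pictures are saved under pics/ and viewed, at most 10 in all, crops included, and the job is handed in when it is done.

Besides the shell and the picture viewer there is one more tool, called after ">>>" by a JSON object that holds its "api" and its "payload", one argument or row to a line. play_rows: Moves the arm, as the interface text tells. Its arguments: {"type":"object","properties":{"rot":{"type":"array"},"travel":{"type":"array"},"hand":{"type":"array"},"squeeze":{"type":"number"}},"required":["rot","travel","hand"]}

```bash
mkdir -p pics; cat > h.py <<'E'
import numpy as np, cv2
from scipy.spatial.transform import Rotation as R
from rig import sensors, optics, job
def snap(n):
    s=sensors.read_state(); o=optics.snapshot(n)
    if n=='wrist':
        T=np.eye(4); T[:3,:3]=R.from_euler('xyz',s['ee_rot'],degrees=True).as_matrix(); T[:3,3]=s['tool_pos']
        o['cw']=T@o['tool_from_camera']
    else: o['cw']=np.linalg.inv(o['view'])
    return o
def ray(o,p):
    d=np.array([(p[0]-o['cx'])/o['fx'],(p[1]-o['cy'])/o['fy'],1.]); return o['cw'][:3,3],o['cw'][:3,:3]@d
def onz(o,p,z):
    c,d=ray(o,p); return c+d*(z-c[2])/d[2]
def proj(o,P):
    q=np.linalg.inv(o['cw'])@np.r_[P,1]; return np.array([o['fx']*q[0]/q[2]+o['cx'],o['fy']*q[1]/q[2]+o['cy']])
def tri(o1,p1,o2,p2):
    c1,d1=ray(o1,p1);c2,d2=ray(o2,p2)
    t=np.linalg.lstsq(np.c_[d1,-d2],c2-c1,rcond=None)[0]
    a,b=c1+d1*t[0],c2+d2*t[1]; return (a+b)/2,np.linalg.norm(a-b)
def save(o,f,crop=None,k=1):
    im=o['pixels'][:,:,::-1]
    if crop: x0,y0,x1,y1=crop; im=im[y0:y1,x0:x1]
    cv2.imwrite('pics/'+f,cv2.resize(im,None,fx=k,fy=k,interpolation=cv2.INTER_CUBIC))
def mask(o,h0,h1,s=110,v=50):
    return cv2.inRange(cv2.cvtColor(o['pixels'],cv2.COLOR_RGB2HSV),(h0,s,v),(h1,255,255))
def blobs(m,amin=25):
    n,l,st,c=cv2.connectedComponentsWithStats(m)
    return [(c[i].round(1).tolist(),st[i].tolist()) for i in range(1,n) if st[i][4]>=amin]
E
python3 - <<'E'
from h import *
for n in('top','side'):
    o=snap(n); save(o,n+'0.png'); print(n,o['cw'].round(3).tolist(),o['fx'])
    for k,a in dict(blue=(100,130),orange=(8,20),red=(0,6),red2=(172,180),green=(40,85)).items(): print(k,blobs(mask(o,*a)))
s=sensors.read_state();print(s)
E
```

```text
top [[-0.019, -0.999, 0.041, 0.404], [-1.0, 0.019, -0.007, -0.024], [0.007, -0.041, -0.999, 1.303], [0.0, 0.0, 0.0, 1.0]] 463.42877845134166
blue [([246.5, 242.3], [242, 238, 10, 9, 72]), ([499.0, 259.7], [489, 256, 21, 9, 104])]
orange [([284.9, 241.7], [281, 237, 9, 10, 70])]
red [([456.1, 212.1], [453, 210, 7, 5, 28])]
red2 []
green [([233.8, 217.4], [229, 213, 11, 9, 76])]
side [[0.128, -0.819, 0.56, -0.256], [-0.992, -0.106, 0.072, -0.111], [0.0, -0.565, -0.825, 1.161], [0.0, 0.0, 0.0, 1.0]] 558.462363648744
blue [([66.6, 143.5], [60, 140, 12, 7, 51]), ([409.5, 150.9], [405, 146, 11, 10, 74]), ([235.2, 235.1], [231, 229, 9, 13, 95])]
orange [([278.3, 240.1], [274, 234, 10, 13, 102])]
red [([475.5, 249.2], [473, 247, 6, 6, 28])]
red2 []
green [([248.2, 124.2], [235, 118, 25, 13, 98]), ([248.9, 135.8], [236, 131, 25, 11, 74]), ([228.7, 216.0], [224, 208, 10, 22, 91])]
{'time': 0.1, 'qpos': array([ 6.50836535e+01,  2.05958101e+01,  8.65926768e+01, -6.67270269e-04,
        7.29065967e+01, -6.59617612e+00]), 'qd': array([ 0.06572136, -0.08173243, -0.1704954 ,  0.01609958,  0.05828568,
       -0.05921707]), 'effort': array([-1.04008275e-03, -5.28648913e+01, -2.79349834e+01, -2.51115544e-04,
        5.06606069e-03,  7.24477059e-05]), 'tool_pos': array([0.18848663, 0.56929477, 0.4039173 ]), 'ee_rot': array([-1.79905473e+02, -1.02890865e-02,  1.61680018e+02]), 'contact_force': array([ 0.00901657, -0.21356801,  0.53787783]), 'ft_torque': array([0.01732243, 0.05749675, 0.02489666]), 'grip_force': 0.0, 'grip_width': 0.08501302949265416}
```

View pics/top0.png

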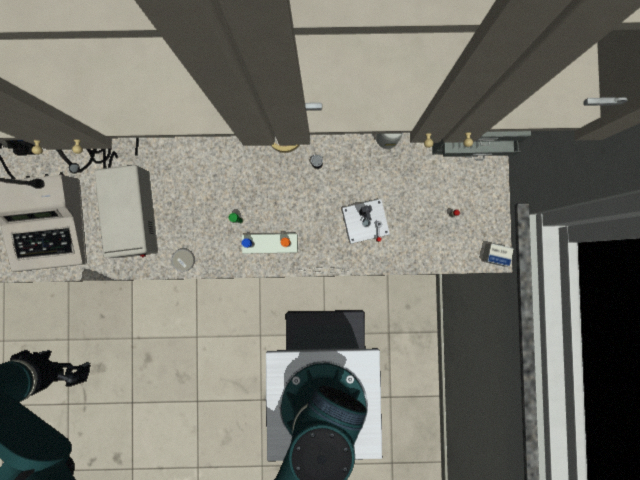

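View pics/side0.png

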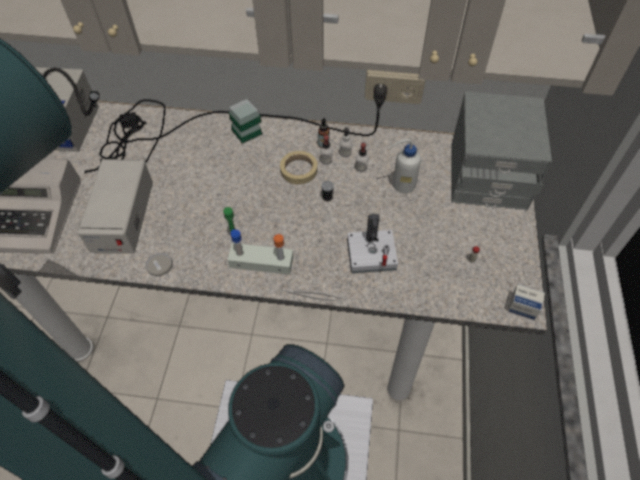

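The top view shows the blue cap at (246,242), orange at (285,242), the stand at (365,221), the handle at (378,239) and the green look-alike at (234,217). Next I compute positions.

```bash
python3 - <<'E'
from h import *
t=snap('top');s=snap('side')
P={'blue':((246.5,242.3),(235.2,235.1)),'orange':((284.9,241.7),(278.3,240.1)),'green':((233.8,217.4),(228.7,216))}
for k,(a,b) in P.items(): print(k,[x.round(4) if hasattr(x,'round') else x for x in tri(t,a,s,b)], onz(t,a,.113).round(4))
# stand base top-face & rack contours in top
hsv=cv2.cvtColor(t['pixels'],cv2.COLOR_RGB2HSV)
for nm,(x0,y0,x1,y1),z in(('stand',(335,190,400,255),.032),('rack',(235,225,305,260),.036)):
    m=np.zeros((480,640),np.uint8); g=hsv[y0:y1,x0:x1]; m[y0:y1,x0:x1]=((g[...,2]>200)&(g[...,1]<25))*255
    m=cv2.morphologyEx(m,cv2.MORPH_OPEN,np.ones((3,3)))
    if nm=='stand': m=cv2.morphologyEx(m,cv2.MORPH_CLOSE,np.ones((9,9)))
    c=max(cv2.findContours(m,0,2)[0],key=cv2.contourArea); r=cv2.minAreaRect(c); b=cv2.boxPoints(r)
    W=np.array([onz(t,p,z) for p in b]); print(nm,r,W.round(4).tolist(),W.mean(0).round(4),np.linalg.norm(W[1]-W[0]),np.linalg.norm(W[2]-W[1]))
for o in(t,s):
    h=mask(o,0,8,120,60)|mask(o,172,180,120,60); print('red',blobs(h,6))
save(t,'st.png',(340,190,400,250),8); 
E
```

```text
blue [array([0.4509, 0.1879, 0.1087]), np.float64(0.0041)] [0.451  0.1852 0.113 ]
orange [array([0.4508, 0.0883, 0.1073]), np.float64(0.0022)] [0.4507 0.0867 0.113 ]
green [array([0.518 , 0.223 , 0.0876]), np.float64(0.0017)] [0.5157 0.217  0.113 ]
stand ((365.721923828125, 220.794921875), (35.452850341796875, 39.125553131103516), 77.00537872314453) [[0.5439, -0.0661, 0.032], [0.5662, -0.1716, 0.032], [0.4705, -0.1913, 0.032], [0.4483, -0.086, 0.032]] [ 0.5072 -0.1288  0.032 ] 0.10790627485254246 0.09772495584679303
rack ((269.5, 243.5), (17.0, 53.0), 90.0) [[0.4742, 0.208, 0.036], [0.4715, 0.0632, 0.036], [0.425, 0.064, 0.036], [0.4278, 0.2085, 0.036]] [0.4496 0.1359 0.036 ] 0.14478576600779572 0.04648951686192657
red [([456.1, 212.1], [453, 210, 7, 5, 28]), ([378.5, 238.7], [377, 237, 4, 4, 14]), ([142.5, 255.0], [141, 254, 4, 3, 8])]
red [([324.2, 134.1], [322, 133, 5, 3, 10]), ([118.8, 242.0], [117, 240, 5, 5, 20]), ([475.8, 249.2], [473, 247, 6, 6, 24]), ([384.0, 259.2], [383, 255, 4, 10, 24])]
```

View pics/st.png

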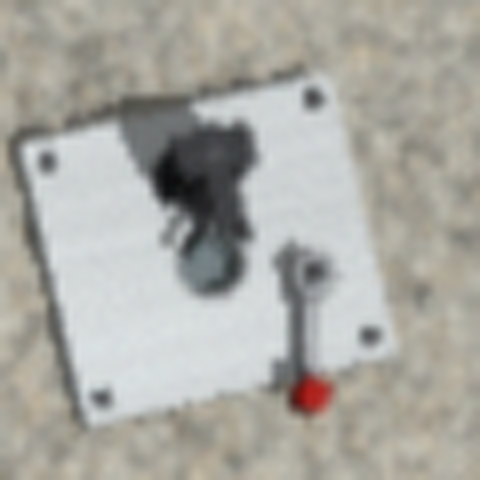

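```bash
cat >> h.py <<'E'
def tgt(grasp,yaw,lean=0,standyaw=12):
    """TCP pose for grasp point; lean (rad) tilts the tool top to stand's -x"""
    Rt=R.from_euler('xyz',[180,0,yaw],degrees=True)
    a=np.radians(standyaw); Rt=R.from_rotvec(-lean*np.array([-np.sin(a),np.cos(a),0]))*Rt
    return np.array(grasp)-.155*Rt.as_matrix()[:,2],Rt
def rel(p,Rt,base=None):
    s=sensors.read_state(); p0,R0=(s['tool_pos'],R.from_euler('xyz',s['ee_rot'],degrees=True)) if base is None else base
    return (R0.inv().apply(p-p0)).round(4),(R0.inv()*Rt).as_rotvec().round(4)
E
python3 - <<'E'
from h import *
o=snap('wrist');print(o['tool_from_camera'].round(3).tolist(),o['fx'])
print(rel(*tgt([.451,.187,.225],180)))
E
```

```text
[[0.0, -0.966, -0.26, 0.066], [1.0, -0.0, 0.001, -0.0], [-0.001, -0.26, 0.966, 0.03], [0.0, 0.0, 0.0, 1.0]] 390.78204685600826
(array([-0.3693, -0.2805,  0.0245]), array([-9.000e-04, -2.000e-04, -3.197e-01]))
```

>>> {"api": "play_rows", "payload": {
  "rot": [
    [0, 0, -0.32],
    [0, 0, -0.32],
    [0, 0, -0.32],
    [0, 0, -0.32],
    [0, 0, -0.32],
    [0, 0, -0.32],
    [0, 0, -0.32],
    [0, 0, -0.32],
    [0, 0, -0.32],
    [0, 0, -0.32],
    [0, 0, -0.32],
    [0, 0, -0.32]
  ],
  "travel": [
    [-0.369, -0.28, 0.024],
    [-0.369, -0.28, 0.024],
    [-0.369, -0.28, 0.024],
    [-0.369, -0.28, 0.024],
    [-0.369, -0.28, 0.024],
    [-0.369, -0.28, 0.024],
    [-0.369, -0.28, 0.024],
    [-0.369, -0.28, 0.024],
    [-0.369, -0.28, 0.024],
    [-0.369, -0.28, 0.024],
    [-0.369, -0.28, 0.024],
    [-0.369, -0.28, 0.024]
  ],
  "hand": [0, 0, 0, 0, 0, 0, 0, 0, 0, 0, 0, 0]
}}

```text
time: 1.45
tool_pos: [0.4507, 0.1877, 0.3806]
ee_rot: [180.0, -0.0, 179.9]
contact_force: [0.2, 0.3, 0.6]
grip_width: 0.0853
grip_force: 0.0
```

```bash
python3 - <<'E'
from h import *
s=sensors.read_state();print(s['time'],s['tool_pos'],s['ee_rot'],s['contact_force'])
o=snap('wrist');save(o,'w1.png')
b=blobs(mask(o,100,130,120,40),100);print(b)
for c,_ in b: print(onz(o,c,.110).round(4),onz(o,c,.116).round(4))
print(blobs(mask(o,5,20,150,80),100))
E
```

```text
1.45 [0.45071085 0.18766354 0.38056592] [ 1.79985805e+02 -4.91860329e-02  1.79929578e+02] [0.22318402 0.34997726 0.61209629]
[([331.7, 232.6], [314, 211, 36, 43, 1239])]
[0.45   0.1898 0.11  ] [0.4484 0.1897 0.116 ]
[([174.2, 232.5], [153, 211, 48, 44, 1333])]
```

View pics/w1.png

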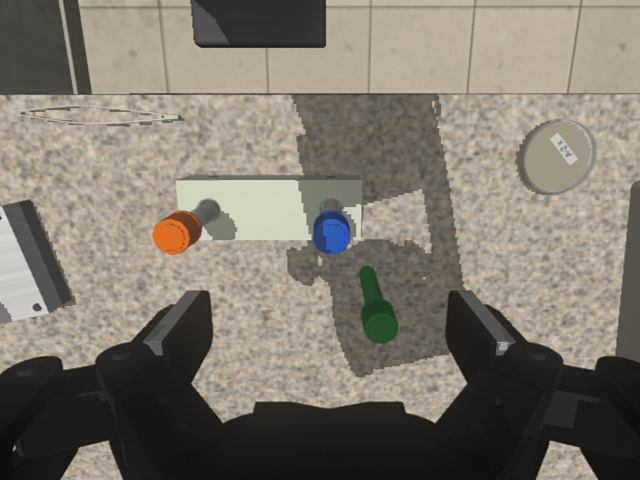

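The blue cap is at (332,233), almost between the fingers in y. The orange cap is at (174,232) and the green tube at (380,320), both clear of the fingers. I'll refine the position using the top face only.

```bash
python3 - <<'E'
from h import *
o=snap('wrist')
m=mask(o,100,130,120,40); v=cv2.cvtColor(o['pixels'],cv2.COLOR_RGB2HSV)[...,2]
th,_=cv2.threshold(v[m>0],0,255,cv2.THRESH_OTSU); t=((m>0)&(v>th)).astype(np.uint8)*255
t=cv2.morphologyEx(t,cv2.MORPH_OPEN,np.ones((3,3)))
b=blobs(t,100);print(th,b)
c=max(b,key=lambda q:q[1][4])[0]; P=onz(o,c,.116);print(P)
print('rack hole expectation (yaw -1): ', [.4496+.0009,.1859])
print(rel(*tgt([P[0],P[1],.102],180)))
E
```

```text
140.0 [([334.7, 235.8], [322, 220, 27, 35, 703])]
[0.45007325 0.19217529 0.116     ]
rack hole expectation (yaw -1):  [0.4505, 0.1859]
(array([0.    , 0.0036, 0.1237]), array([ 0.0003, -0.0006,  0.0011]))
```

>>> {"api": "play_rows", "payload": {
  "rot": [
    [0, 0, 0],
    [0, 0, 0],
    [0, 0, 0],
    [0, 0, 0],
    [0, 0, 0],
    [0, 0, 0],
    [0, 0, 0],
    [0, 0, 0],
    [0, 0, 0],
    [0, 0, 0],
    [0, 0, 0],
    [0, 0, 0]
  ],
  "travel": [
    [0, 0.002, 0.03],
    [0, 0.002, 0.06],
    [0, 0.002, 0.09],
    [0, 0.002, 0.11],
    [0, 0.002, 0.123],
    [0, 0.002, 0.123],
    [0, 0.002, 0.123],
    [0, 0.002, 0.123],
    [0, 0.002, 0.123],
    [0, 0.002, 0.123],
    [0, 0.002, 0.123],
    [0, 0.002, 0.123]
  ],
  "hand": [0, 0, 0, 0, 0, 0, 0.9, 0.9, 0.9, 0.9, 0.9, 0.9],
  "squeeze": 35
}}

```text
time: 2.75
tool_pos: [0.4513, 0.1898, 0.2584]
ee_rot: [180.0, 0.1, -180.0]
contact_force: [-0.6, 0.5, 6.1]
grip_width: 0.0231
grip_force: 34.0
```

>>> {"api": "play_rows", "payload": {
  "rot": [
    [0, 0, 0],
    [0, 0, 0],
    [0, 0, 0],
    [0, 0, 0],
    [0, 0, 0],
    [0, 0, -0.21],
    [0, 0, -0.21],
    [0, 0, -0.21],
    [0, 0, -0.21],
    [0, 0, -0.21],
    [0, 0, -0.21],
    [0, 0, -0.21]
  ],
  "travel": [
    [0, 0, -0.03],
    [0, 0, -0.07],
    [0, 0, -0.11],
    [0, 0, -0.15],
    [0, -0.03, -0.155],
    [0.003, -0.07, -0.155],
    [0.006, -0.12, -0.155],
    [0.01, -0.17, -0.155],
    [0.014, -0.22, -0.155],
    [0.018, -0.27, -0.155],
    [0.018, -0.31, -0.155],
    [0.018, -0.335, -0.155]
  ],
  "hand": [0.9, 0.9, 0.9, 0.9, 0.9, 0.9, 0.9, 0.9, 0.9, 0.9, 0.9, 0.9]
}}

```text
time: 3.95
tool_pos: [0.4324, -0.1482, 0.4128]
ee_rot: [-179.9, 0.0, -168.1]
contact_force: [0.1, 0.6, 0.2]
grip_width: 0.0227
grip_force: 34.6
```

```bash
python3 - <<'E'
from h import *
s=sensors.read_state();print(s['tool_pos'],s['ee_rot'],s['contact_force'],s['grip_width'])
o=snap('wrist');save(o,'w2.png')
for z in(.032,): print('bore exp',proj(o,[.5023,-.1298,.032]))
E
```

```text
[ 0.43244372 -0.14824006  0.41279867] [-1.79934357e+02  5.75897439e-04 -1.68100901e+02] [0.11662918 0.62912469 0.20863225] 0.02270292850702438
bore exp [332.6979613  275.52328077]
```

View pics/w2.png

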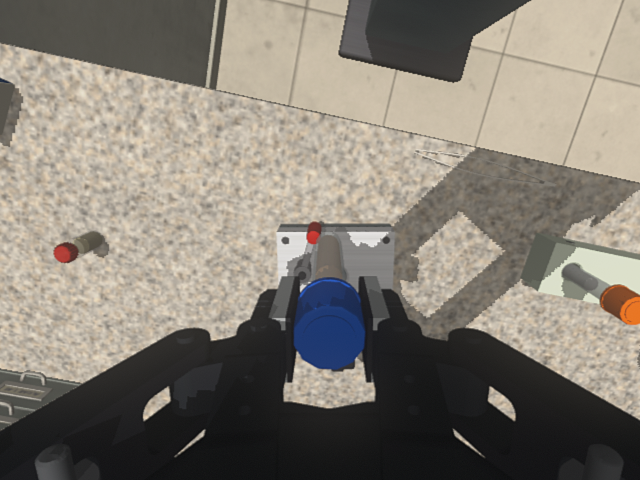

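The blue tube hangs straight in the grip. Behind it the stand is square to the image, with front corners at (278,226) and (394,226) and the red handle at (315,232), but the tube hides the bore. I'll step sideways to see the bore.

>>> {"api": "play_rows", "payload": {
  "rot": [
    [0, 0, 0],
    [0, 0, 0],
    [0, 0, 0],
    [0, 0, 0]
  ],
  "travel": [
    [0, 0.04, 0],
    [-0.01, 0.09, 0],
    [-0.01, 0.1, 0],
    [-0.01, 0.1, 0]
  ],
  "hand": [0.9, 0.9, 0.9, 0.9]
}}

```text
time: 4.4
tool_pos: [0.4211, -0.0437, 0.4126]
ee_rot: [180.0, -0.0, -167.8]
contact_force: [0.4, -0.2, -0.9]
grip_width: 0.0228
grip_force: 34.7
```

```bash
python3 - <<'E'
from h import *
o=snap('wrist')
p=proj(o,[.5023,-.1298,.032]);print('bore exp',p, proj(o,[.5023,-.1298,.116]))
x,y=int(p[0]),int(p[1]); print(x-90,y-90); np.save('w3.npy',o,allow_pickle=True)
save(o,'w3.png',(max(x-90,0),y-80,x+90,y+70),4)
E
```

```text
bore exp [221.57718283 265.04890411] [191.76511081 303.77174568]
131 175
```

View pics/w3.png

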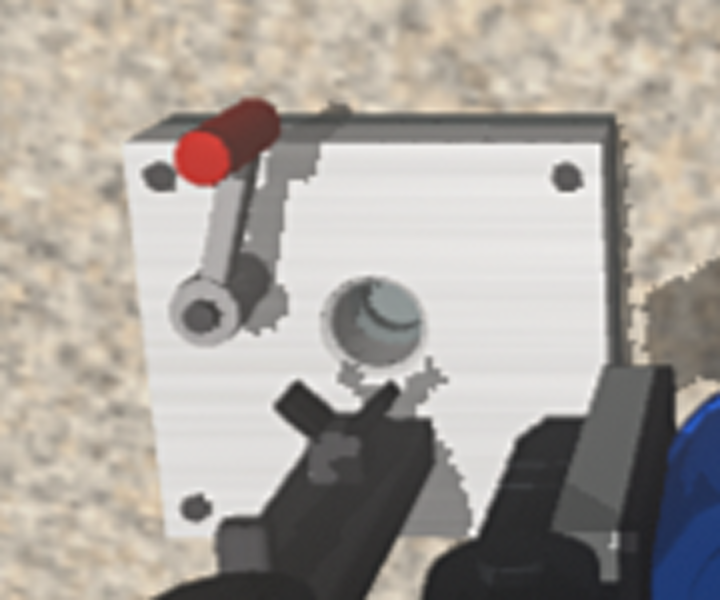

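Full view of the stand. In the crop, the bore mouth is at (376,322), the front corners at (126,141) and (604,142), the handle top at (204,158), the pivot at (203,314), and the V-rest and post behind.

```bash
python3 - <<'E'
from h import *
o=np.load('w3.npy',allow_pickle=True).item()
f=lambda c,z: onz(o,(131+c[0]/4-.4,185+c[1]/4-.4),z)
B=f((376,322),.032);a=f((126,141),.032);b=f((604,142),.032);h=f((204,158),.080);pv=f((203,314),.061)
s1=f((160,177),.032);s2=f((567,177),.032);s3=f((196,508),.032)
print('bore',B,'corners',a,b,np.linalg.norm(a-b),'yaw',np.degrees(np.arctan2(-(b-a)[0],(b-a)[1])),'screwyaw',np.degrees(np.arctan2(-(s2-s1)[0],(s2-s1)[1])),np.degrees(np.arctan2(*(s3-s1)[[1,0]])))
yaw=np.radians(12);ex=np.array([np.cos(yaw),np.sin(yaw),0]);ey=np.array([-np.sin(yaw),np.cos(yaw),0])
print('bore from corners',(a+b)/2+.045*ex)
L=lambda p:((p-B)@ex,(p-B)@ey)
print('handle',h,L(h),'pivot',pv,L(pv),'angle',np.arctan2(-(h-pv)@ex,(h-pv)@ey))
E
```

```text
bore [ 0.5017449  -0.12698827  0.032     ] corners [ 0.47011883 -0.18953293  0.032     ] [ 0.44710665 -0.08204944  0.032     ] 0.10991933599680374 yaw 12.084568327668496 screwyaw 12.2055114548718 12.23952288819258
bore from corners [ 0.50262938 -0.12643516  0.032     ]
handle [ 0.45478986 -0.15594669  0.08      ] (np.float64(-0.05194975696822546), np.float64(-0.01856310069948598)) pivot [ 0.49585956 -0.15826665  0.061     ] (np.float64(-0.012259866194370967), np.float64(-0.029371235339444114)) angle 1.3049284699699524
```

```bash
python3 - <<'E'
from h import *
o=np.load('w3.npy',allow_pickle=True).item()
print(o['cx'],o['cy'])
m=mask(o,100,130,120,40);c=max(cv2.findContours(m,0,2)[0],key=cv2.contourArea);x,y,w,h=cv2.boundingRect(c);print(x,y,w,h)
T=o['tool_from_camera']
def tool(p,z):
    d=T[:3,:3]@np.array([(p[0]-o['cx'])/o['fx'],(p[1]-o['cy'])/o['fy'],1]);return T[:3,3]+d*(z-T[2,3])/d[2]
bot=c[:,0,:][c[:,0,1]>y+h*.45]; e=cv2.fitEllipse(c)
print('bottom edge pt',tool((x+w/2,y+h),.142),'left',tool((x,y+h-w/2*.85),.142),'right',tool((x+w,y+h-w/2*.85),.142))
s=snap('side');t=snap('top')
for q in(s,t): print([b for b in blobs(mask(q,100,130),20)])
p=sensors.read_state()['tool_pos']; print(p,'exp cap mid px',proj(s,p-[0,0,.154]),proj(t,p-[0,0,.145]))
E
```

```text
328.7979856727282 231.66596835237863
293 278 73 91
bottom edge pt [-0.01079693  0.00028128  0.142     ] left [ 0.00054799 -0.01138238  0.142     ] right [0.00053327 0.01193569 0.142     ]
[([409.7, 150.8], [405, 146, 11, 10, 76]), ([336.1, 216.1], [330, 210, 13, 14, 126])]
[([498.9, 259.7], [489, 256, 21, 9, 105])]
[ 0.42212565 -0.04594232  0.41283273] exp cap mid px [336.63504735 216.15130162] [338.04402413 250.74034526]
```

```bash
cat >> h.py <<'E'
B=np.array([.502,-.1268,0]);SY=np.radians(12.1);EX=np.array([np.cos(SY),np.sin(SY),0]);EY=np.array([-np.sin(SY),np.cos(SY),0]);EZ=np.array([0,0,1.])
F=np.array([.001,0,.2525])
def foot(x,y,z,lean,F=F):
    Rt=R.from_rotvec(-lean*EY)*R.from_euler('xyz',[180,0,192.1],degrees=True)
    return B+x*EX+y*EY+z*EZ-Rt.apply(F),Rt
def where(F=F):
    s=sensors.read_state();Rm=R.from_euler('xyz',s['ee_rot'],degrees=True);f=s['tool_pos']+Rm.apply(F)-B;u=-Rm.as_matrix()[:,2]
    print('t',s['time'],'foot',[round(1e3*f@e,1) for e in(EX,EY,EZ)],'lean x,y',[round(u@e,4) for e in(EX,EY)],'F',s['contact_force'].round(1),'w',round(s['grip_width'],4),'force',s['grip_force'])
E
python3 - <<'E'
from h import *
where()
l=.15;u=np.array([-np.sin(l),0,np.cos(l)]);f0=np.array([.0012,0,.006])
p,Rt=foot(*(f0+.115*u),l);print(p,rel(p,Rt))
E
```

```text
t 4.55 foot [np.float64(-62.1), np.float64(95.6), np.float64(160.3)] lean x,y [np.float64(-0.0002), np.float64(0.001)] F [ 0.6 -0.6 -0.8] w 0.0231 force 34.70085918903351
[ 0.45044174 -0.13785313  0.36952281] (array([-0.0085, -0.0958,  0.0434]), array([-0.001 , -0.1498, -0.0007]))
```

>>> {"api": "play_rows", "payload": {
  "rot": [
    [0, -0.07, 0],
    [0, -0.15, 0],
    [0, -0.15, 0],
    [0, -0.15, 0],
    [0, -0.15, 0],
    [0, -0.15, 0]
  ],
  "travel": [
    [-0.004, -0.04, 0],
    [-0.008, -0.08, 0.02],
    [-0.0085, -0.0955, 0.04],
    [-0.0085, -0.0955, 0.0434],
    [-0.0085, -0.0955, 0.0434],
    [-0.0085, -0.0955, 0.0434]
  ],
  "hand": [0.9, 0.9, 0.9, 0.9, 0.9, 0.9]
}}

```text
time: 5.15
tool_pos: [0.45, -0.1369, 0.3697]
ee_rot: [180.0, 8.6, -168.0]
contact_force: [0.1, 0.7, -0.7]
grip_width: 0.0228
grip_force: 34.7
```

```bash
python3 - <<'E'
from h import *
where()
l=.15;u=np.array([-np.sin(l),0,np.cos(l)]);f0=np.array([.0012,0,.006])
for k in(.115,.024,0):
    p,Rt=foot(*(f0+k*u),l);print(k,rel(p,Rt))
E
```

```text
t 5.15 foot [np.float64(-16.2), np.float64(1.0), np.float64(119.9)] lean x,y [np.float64(-0.1492), np.float64(0.0001)] F [ 0.1  0.7 -0.7] w 0.0228 force 34.73266661167145
0.115 (array([-0.0002, -0.001 ,  0.0002]), array([-0.0001, -0.0002, -0.0012]))
0.024 (array([-0.0002, -0.001 ,  0.0912]), array([-0.0001, -0.0002, -0.0012]))
0 (array([-0.0002, -0.001 ,  0.1152]), array([-0.0001, -0.0002, -0.0012]))
```

>>> {"api": "play_rows", "payload": {
  "rot": [
    [0, 0, 0],
    [0, 0, 0],
    [0, 0, 0],
    [0, 0, 0],
    [0, 0, 0],
    [0, 0, 0]
  ],
  "travel": [
    [0, -0.0005, 0.025],
    [0, -0.0005, 0.05],
    [0, -0.0005, 0.07],
    [0, -0.0005, 0.08],
    [0, -0.0005, 0.085],
    [0, -0.0005, 0.085]
  ],
  "hand": [0.9, 0.9, 0.9, 0.9, 0.9, 0.9]
}}

```text
time: 5.75
tool_pos: [0.4629, -0.1345, 0.2855]
ee_rot: [-180.0, 8.6, -167.9]
contact_force: [0.1, 0.0, -0.0]
grip_width: 0.0232
grip_force: 34.7
```

```bash
python3 - <<'E'
from h import *
where()
o=snap('wrist');save(o,'w4.png',(180,120,480,340),2.6)
s=snap('side');np.save('s.npy',s,allow_pickle=True)
E
```

```text
t 5.75 foot [np.float64(-3.1), np.float64(0.6), np.float64(35.7)] lean x,y [np.float64(-0.1495), np.float64(0.0002)] F [ 0.1  0.  -0. ] w 0.0232 force 34.732176661491394
```

View pics/w4.png

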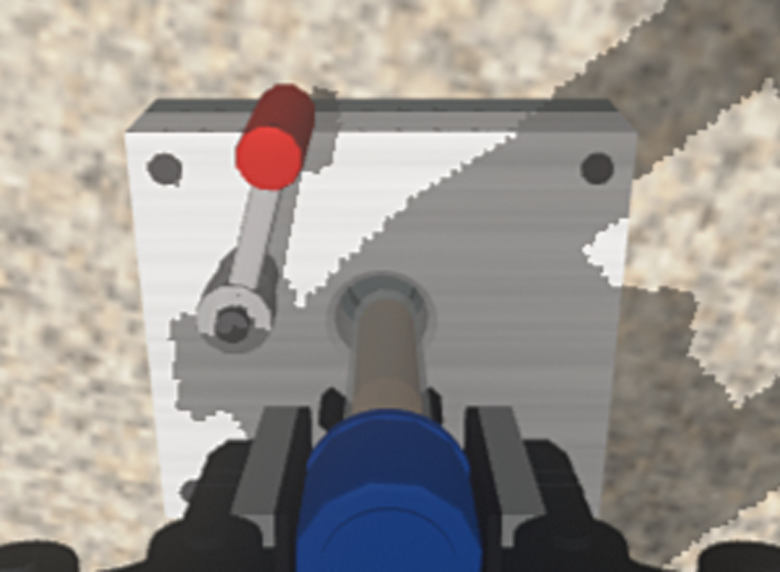

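The foot sits over the bore, centred left-right: tube at column 386 and bore at 382 in the crop. I'll continue down along the axis.

>>> {"api": "play_rows", "payload": {
  "rot": [
    [0, 0, 0],
    [0, 0, 0],
    [0, 0, 0],
    [0, 0, 0],
    [0, 0, 0],
    [0, 0, 0]
  ],
  "travel": [
    [0, -0.0005, 0.006],
    [0, -0.0005, 0.012],
    [0, -0.0005, 0.016],
    [0, -0.0005, 0.02],
    [0, -0.0005, 0.022],
    [0, -0.0005, 0.022]
  ],
  "hand": [0.9, 0.9, 0.9, 0.9, 0.9, 0.9]
}}

```text
time: 6.45
tool_pos: [0.4659, -0.1346, 0.2631]
ee_rot: [180.0, 8.6, -168.0]
contact_force: [-0.4, 0.5, 0.4]
grip_width: 0.0229
grip_force: 34.7
```

```bash
python3 -c "
from h import *
where()"
```

```text
t 6.45 foot [np.float64(-0.4), np.float64(0.0), np.float64(13.3)] lean x,y [np.float64(-0.1488), np.float64(-0.0003)] F [-0.4  0.5  0.4] w 0.0229 force 34.732380509376526
```

>>> {"api": "play_rows", "payload": {
  "rot": [
    [0, 0, 0],
    [0, 0, 0],
    [0, 0, 0],
    [0, 0, 0],
    [0, 0, 0],
    [0, 0, 0]
  ],
  "travel": [
    [0, 0, 0.002],
    [0, 0, 0.004],
    [0, 0, 0.005],
    [0, 0, 0.006],
    [0, 0, 0.007],
    [0, 0, 0.007]
  ],
  "hand": [0.9, 0.9, 0.9, 0.9, 0.9, 0.9]
}}

```text
time: 7.05
tool_pos: [0.4669, -0.1344, 0.2565]
ee_rot: [180.0, 8.6, -168.0]
contact_force: [0.0, 0.3, 0.0]
grip_width: 0.023
grip_force: 34.7
```

```bash
python3 -c "
from h import *
where()
p,Rt=foot(0.0005,0,.0068,0);print(rel(p,Rt))
p,Rt=foot(0.0008,0,.0065,.07);print(rel(p,Rt))
p,Rt=foot(0.0,0,.0065,-.01);print(rel(p,Rt))"
```

```text
t 7.05 foot [np.float64(0.8), np.float64(-0.1), np.float64(6.7)] lean x,y [np.float64(-0.1492), np.float64(0.0001)] F [0.  0.3 0. ] w 0.023 force 34.73268806934357
(array([-0.0374,  0.0001,  0.0028]), array([-0.    ,  0.1498, -0.001 ]))
(array([-0.0201,  0.0001,  0.0011]), array([-0.0001,  0.0798, -0.001 ]))
(array([-0.0393,  0.0001,  0.0034]), array([-0.    ,  0.1598, -0.001 ]))
```

>>> {"api": "play_rows", "payload": {
  "rot": [
    [0, 0.02, 0],
    [0, 0.04, 0],
    [0, 0.06, 0],
    [0, 0.08, 0],
    [0, 0.08, 0]
  ],
  "travel": [
    [-0.005, 0, 0.0003],
    [-0.01, 0, 0.0005],
    [-0.015, 0, 0.0008],
    [-0.02, 0, 0.0011],
    [-0.02, 0, 0.0011]
  ],
  "hand": [0.9, 0.9, 0.9, 0.9, 0.9]
}}

```text
time: 7.55
tool_pos: [0.4876, -0.1302, 0.2587]
ee_rot: [-180.0, 4.0, -167.9]
contact_force: [0.7, -0.6, -0.8]
grip_width: 0.0229
grip_force: 34.7
```

```bash
python3 -c "
from h import *
where()
for a in ((.0008,0,.0065,.035),(.0005,0,.0065,0.0)):
  p,Rt=foot(*a);print(rel(p,Rt))"
```

```text
t 7.55 foot [np.float64(1.9), np.float64(-0.5), np.float64(6.7)] lean x,y [np.float64(-0.07), np.float64(0.0008)] F [ 0.7 -0.6 -0.8] w 0.0229 force 34.744412899017334
(array([-0.0078,  0.0003,  0.0003]), array([-0.0008,  0.0351, -0.0001]))
(array([-0.0163,  0.0003,  0.0008]), array([-0.0008,  0.0701, -0.0001]))
```

>>> {"api": "play_rows", "payload": {
  "rot": [
    [0, 0.02, 0],
    [0, 0.035, 0],
    [0, 0.05, 0],
    [0, 0.07, 0],
    [0, 0.07, 0],
    [0, 0.07, 0]
  ],
  "travel": [
    [-0.0045, 0, 0.0003],
    [-0.008, 0, 0.0005],
    [-0.012, 0, 0.0007],
    [-0.0165, 0, 0.001],
    [-0.0165, 0, 0.0015],
    [-0.0165, 0, 0.0015]
  ],
  "hand": [0.9, 0.9, 0.9, 0.9, 0.9, 0.9]
}}

```text
time: 8.15
tool_pos: [0.5032, -0.1269, 0.2584]
ee_rot: [-180.0, 0.0, -167.9]
contact_force: [0.5, -1.2, 2.7]
grip_width: 0.0226
grip_force: 35.1
```

```bash
python3 -c "
from h import *
where()"
```

```text
t 8.15 foot [np.float64(0.4), np.float64(-0.6), np.float64(5.9)] lean x,y [np.float64(-0.0008), np.float64(0.0008)] F [ 0.5 -1.2  2.7] w 0.0226 force 35.05139708518982
```

>>> {"api": "play_rows", "payload": {
  "rot": [
    [0, 0.012, 0],
    [0, 0.025, 0],
    [0, 0.025, 0],
    [0, 0.025, 0]
  ],
  "travel": [
    [-0.003, 0.0003, 0],
    [-0.006, 0.0003, 0],
    [-0.006, 0.0003, 0.0003],
    [-0.006, 0.0003, 0.0003]
  ],
  "hand": [0.9, 0.9, 0.9, 0.9]
}}

```text
time: 8.55
tool_pos: [0.5089, -0.1255, 0.2584]
ee_rot: [-179.9, -1.4, -167.9]
contact_force: [0.2, -0.8, 6.2]
grip_width: 0.0231
grip_force: 35.5
```

```bash
python3 -c "
from h import *
where()"
```

```text
t 8.55 foot [np.float64(-0.1), np.float64(-0.4), np.float64(6.0)] lean x,y [np.float64(0.0245), np.float64(0.0009)] F [ 0.2 -0.8  6.2] w 0.0231 force 35.49768805503845
```

>>> {"api": "play_rows", "payload": {
  "rot": [
    [0, 0, 0],
    [0, 0, 0],
    [0, 0, 0],
    [0, 0, 0],
    [0, 0, 0],
    [0, 0, 0]
  ],
  "travel": [
    [0, 0, 0],
    [0, 0, 0],
    [0, 0, 0],
    [0, 0, 0],
    [0, 0, 0],
    [0, 0, 0]
  ],
  "hand": [0.8, 0.65, 0.55, 0.45, 0.45, 0.45]
}}

```text
time: 9.15
tool_pos: [0.5084, -0.1252, 0.2577]
ee_rot: [180.0, -1.5, -168.0]
contact_force: [0.2, -0.3, -1.0]
grip_width: 0.047
grip_force: 0.0
```

```bash
python3 -c "
from h import *
where()"
```

```text
t 9.15 foot [np.float64(-0.9), np.float64(0.3), np.float64(5.3)] lean x,y [np.float64(0.0255), np.float64(-0.0002)] F [ 0.2 -0.3 -1. ] w 0.047 force 0.0
```

Raise straight up, undo the tilt, and back off to the front to look.

>>> {"api": "play_rows", "payload": {
  "rot": [
    [0, 0, 0],
    [0, 0, 0],
    [0, 0, 0],
    [0, 0, 0],
    [0, 0, 0],
    [0, -0.025, 0],
    [0, -0.025, 0],
    [0, -0.025, 0],
    [0, -0.025, 0]
  ],
  "travel": [
    [0, 0, -0.02],
    [0, 0, -0.045],
    [0, 0, -0.075],
    [0, 0, -0.11],
    [0, 0, -0.13],
    [0.04, 0, -0.14],
    [0.08, 0, -0.14],
    [0.08, 0, -0.14],
    [0.08, 0, -0.14]
  ],
  "hand": [0.45, 0.45, 0.45, 0.45, 0.45, 0.45, 0.45, 0.45, 0.45]
}}

```text
time: 10.05
tool_pos: [0.4331, -0.1413, 0.4001]
ee_rot: [-180.0, 0.0, -168.0]
contact_force: [0.5, 0.2, 0.4]
grip_width: 0.047
grip_force: 0.0
```

```bash
python3 - <<'E'
from h import *
where()
o=snap('wrist');p=proj(o,B+[0,0,.08]).astype(int);print(p)
x0,y0=max(p[0]-100,0),max(p[1]-90,0);print(x0,y0);save(o,'w5.png',(x0,y0,x0+200,min(y0+150,480)),4)
def L(P): return ((P-B)@EX*1e3).round(1),((P-B)@EY*1e3).round(1)
print('blue',[(b,L(onz(o,b[0],.108))) for b in blobs(mask(o,100,130,120,40),100)])
for w in (0,.025): print('exp cap top',proj(o,B+EX*w*110/1000*1000/1000+[0,0,.116]))
h=mask(o,0,8,120,120)|mask(o,172,180,120,120); print([(b,L(onz(o,b[0],.075))) for b in blobs(h,60)])
print('lip tip exp',proj(o,B+EX*.003+[0,0,.128]))
E
```

```text
t 10.05 foot [np.float64(-71.2), np.float64(0.2), np.float64(147.6)] lean x,y [np.float64(-0.0006), np.float64(0.0004)] F [0.5 0.2 0.4] w 0.047 force 0.0
[328 300]
228 210
blue [(([328.2, 317.3], [313, 298, 31, 40, 1001]), (np.float64(-0.1), np.float64(-0.2)))]
exp cap top [328.44456649 322.65800248]
exp cap top [328.45395082 326.11592556]
[(([303.3, 238.6], [297, 232, 14, 14, 158]), (np.float64(-51.0), np.float64(-19.6))), (([43.2, 255.7], [35, 248, 17, 17, 226]), (np.float64(-37.4), np.float64(-226.4)))]
lip tip exp [328.45453479 335.0357853 ]
```

View pics/w5.png

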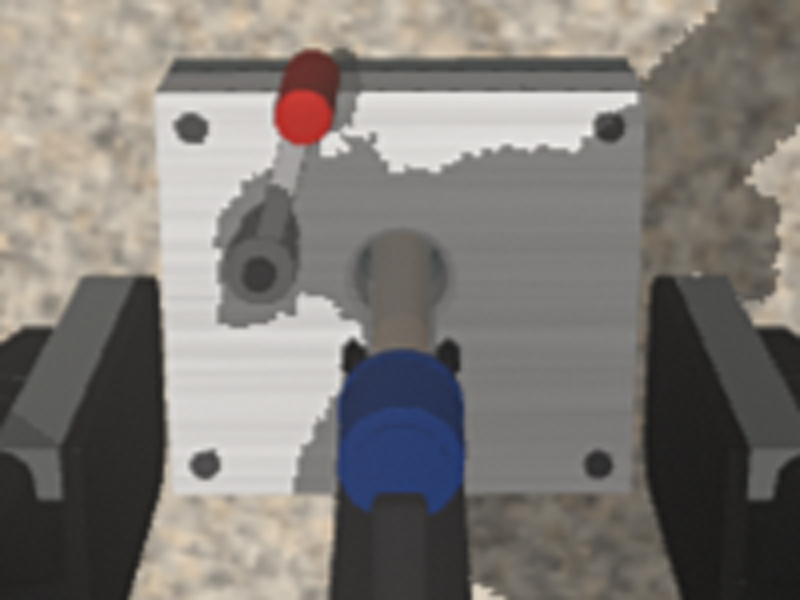

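The tube is seated upright, its cap at crop (402,430) tucked under the dark lip in front of the post. The keeper handle is at local (-52,-19). I'll close the fingers and go down on the handle's -y side.

>>> {"api": "play_rows", "payload": {
  "rot": [
    [0, 0, 0],
    [0, 0, 0],
    [0, 0, 0],
    [0, 0, 0],
    [0, 0, 0],
    [0, 0, 0],
    [0, 0, 0],
    [0, 0, 0],
    [0, 0, 0],
    [0, 0, 0]
  ],
  "travel": [
    [-0.005, -0.03, 0],
    [-0.018, -0.053, 0.02],
    [-0.018, -0.053, 0.05],
    [-0.018, -0.053, 0.08],
    [-0.018, -0.053, 0.11],
    [-0.018, -0.053, 0.13],
    [-0.018, -0.053, 0.15],
    [-0.018, -0.053, 0.161],
    [-0.018, -0.053, 0.161],
    [-0.018, -0.053, 0.161]
  ],
  "hand": [1, 1, 1, 1, 1, 1, 1, 1, 1, 1],
  "squeeze": 20
}}

```text
time: 11.1
tool_pos: [0.4631, -0.1894, 0.2389]
ee_rot: [-180.0, 0.0, -167.9]
contact_force: [-0.4, -0.1, 0.6]
grip_width: 0.0002
grip_force: 0.0
```

```bash
cat >> h.py <<'E'
def tcp():
    s=sensors.read_state();f=s['tool_pos']-B;print('tcp',[round(1e3*f@e,1) for e in(EX,EY,EZ)],s['time'],s['contact_force'].round(1),s['ee_rot'].round(2),s['grip_width'])
E
python3 - <<'E'
from h import *
tcp()
o=snap('wrist');save(o,'w6.png',(150,80,510,350),2.2)
E
```

```text
tcp [np.float64(-51.2), np.float64(-53.0), np.float64(238.9)] 11.1 [-0.4 -0.1  0.6] [-1.7999e+02  1.0000e-02 -1.6793e+02] 0.00018356134095742495
```

View pics/w6.png

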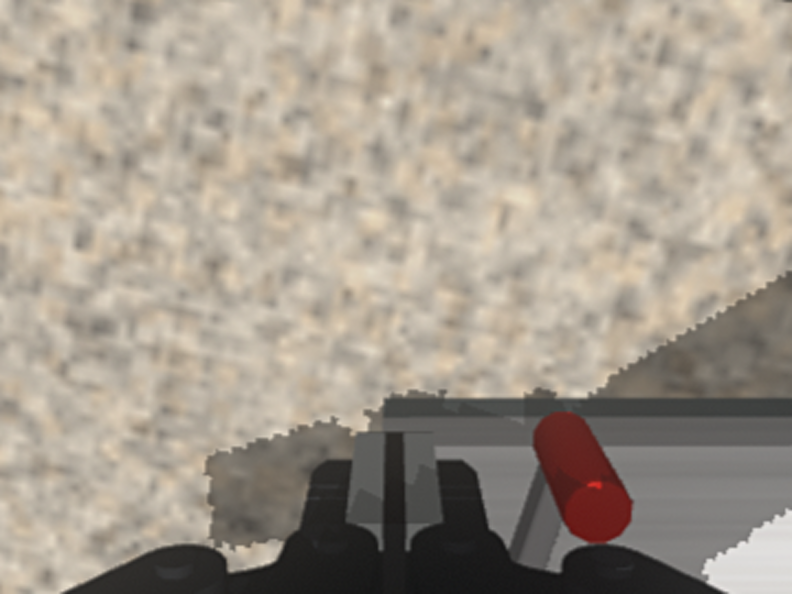

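The closed fingers stand to the left of the red handle (crop (598,510)), tips below its top, nothing touching. First push: towards +y.

>>> {"api": "play_rows", "payload": {
  "rot": [
    [0, 0, 0],
    [0, 0, 0],
    [0, 0, 0],
    [0, 0, 0],
    [0, 0, 0],
    [0, 0, 0],
    [0, 0, 0],
    [0, 0, 0]
  ],
  "travel": [
    [0, 0.008, 0],
    [-0.001, 0.015, 0],
    [-0.003, 0.021, 0],
    [-0.006, 0.027, 0],
    [-0.009, 0.032, 0],
    [-0.012, 0.036, 0],
    [-0.014, 0.038, 0],
    [-0.014, 0.038, 0]
  ],
  "hand": [1, 1, 1, 1, 1, 1, 1, 1]
}}

```text
time: 11.95
tool_pos: [0.4687, -0.149, 0.239]
ee_rot: [-180.0, 0.0, -167.9]
contact_force: [1.7, -1.0, 0.9]
grip_width: 0.0003
grip_force: 0.6
```

```bash
cat >> h.py <<'E'
def handle(o):
    h=mask(o,0,8,120,60)|mask(o,172,180,120,60)
    for b in blobs(h,60):
        P=onz(o,b[0],.072);print('red',b[0],b[1][2:],[((P-B)@e*1e3).round(1) for e in(EX,EY)])
E
python3 - <<'E'
from h import *
tcp();handle(snap('wrist'))
E
```

```text
tcp [np.float64(-37.2), np.float64(-14.7), np.float64(239.0)] 11.95 [ 1.7 -1.   0.9] [-1.7997e+02  4.0000e-02 -1.6794e+02] 0.00031323343961765017
red [380.0, 304.4] [37, 60, 1255] [np.float64(-37.3), np.float64(4.8)]
```

>>> {"api": "play_rows", "payload": {
  "rot": [
    [0, 0, 0],
    [0, 0, 0],
    [0, 0, 0],
    [0, -0.05, 0],
    [0, -0.12, 0],
    [0, -0.15, 0],
    [0, -0.15, 0],
    [0, -0.15, 0]
  ],
  "travel": [
    [0, -0.008, 0],
    [0.02, -0.01, 0],
    [0.05, -0.005, 0],
    [0.053, 0.012, 0],
    [0.053, 0.024, 0],
    [0.053, 0.024, 0.004],
    [0.053, 0.024, 0.004],
    [0.053, 0.024, 0.004]
  ],
  "hand": [1, 1, 1, 1, 1, 1, 1, 1]
}}

```text
time: 12.8
tool_pos: [0.4112, -0.1372, 0.2347]
ee_rot: [180.0, 8.5, -168.0]
contact_force: [-0.2, -0.5, -0.3]
grip_width: 0.0001
grip_force: 0.0
```

```bash
python3 - <<'E'
from h import *
tcp();handle(snap('wrist'))
p,Rt=foot(0,0,0,.15,np.zeros(3))
for x in(-.075,-.06,-.055): print(rel(B+x*EX+.010*EY+.234*EZ,Rt))
E
```

```text
tcp [np.float64(-91.0), np.float64(8.8), np.float64(234.7)] 12.8 [-0.2 -0.5 -0.3] [ 179.98    8.52 -168.  ] 9.341041511821476e-05
red [326.7, 389.6] [11, 18, 159] [np.float64(-25.9), np.float64(8.0)]
(array([-0.0154,  0.0013,  0.0031]), array([-0.0002, -0.0009, -0.0013]))
(array([-0.0303,  0.0013,  0.0054]), array([-0.0002, -0.0009, -0.0013]))
(array([-0.0352,  0.0013,  0.0061]), array([-0.0002, -0.0009, -0.0013]))
```

>>> {"api": "play_rows", "payload": {
  "rot": [
    [0, 0, 0],
    [0, 0, 0],
    [0, 0, 0],
    [0, 0, 0],
    [0, 0, 0],
    [0, 0, 0],
    [0, 0, 0],
    [0, 0, 0],
    [0, 0, 0]
  ],
  "travel": [
    [-0.007, 0.001, 0.001],
    [-0.012, 0.001, 0.002],
    [-0.017, 0.001, 0.003],
    [-0.021, 0.001, 0.004],
    [-0.025, 0.001, 0.0045],
    [-0.028, 0.001, 0.005],
    [-0.031, 0.001, 0.005],
    [-0.033, 0.001, 0.0055],
    [-0.033, 0.001, 0.0055]
  ],
  "hand": [1, 1, 1, 1, 1, 1, 1, 1, 1]
}}

```text
time: 13.75
tool_pos: [0.4445, -0.1291, 0.2345]
ee_rot: [-179.9, 8.7, -167.9]
contact_force: [-0.6, -0.1, -0.4]
grip_width: -0.0001
grip_force: 0.1
```

```bash
python3 - <<'E'
from h import *
tcp();handle(snap('wrist'))
E
```

```text
tcp [np.float64(-56.7), np.float64(9.8), np.float64(234.5)] 13.75 [-0.6 -0.1 -0.4] [-179.94    8.66 -167.95] -6.201904795445531e-05
```

>>> {"api": "play_rows", "payload": {
  "rot": [
    [0, 0, 0],
    [0, 0, 0],
    [0, 0, 0]
  ],
  "travel": [
    [-0.001, 0, 0],
    [-0.002, 0, 0],
    [-0.002, 0, 0]
  ],
  "hand": [1, 1, 1]
}}

```text
time: 14.1
tool_pos: [0.4459, -0.1285, 0.2347]
ee_rot: [-180.0, 8.6, -168.0]
contact_force: [-0.8, 0.6, -0.6]
grip_width: -0.0001
grip_force: 0.2
```

>>> {"api": "play_rows", "payload": {
  "rot": [
    [0, 0, 0],
    [0, 0, 0],
    [0, 0, 0]
  ],
  "travel": [
    [-0.001, 0, 0],
    [-0.0015, 0, 0],
    [-0.0015, 0, 0]
  ],
  "hand": [1, 1, 1]
}}

```text
time: 14.4
tool_pos: [0.4472, -0.1281, 0.2348]
ee_rot: [-180.0, 8.6, -168.0]
contact_force: [-1.1, 0.4, -0.7]
grip_width: -0.0002
grip_force: 0.3
```

>>> {"api": "play_rows", "payload": {
  "rot": [
    [0, 0, 0],
    [0, 0, 0],
    [0, 0, 0]
  ],
  "travel": [
    [-0.001, 0, 0],
    [-0.0015, 0, 0],
    [-0.0015, 0, 0]
  ],
  "hand": [1, 1, 1]
}}

```text
time: 14.7
tool_pos: [0.4481, -0.1278, 0.2348]
ee_rot: [180.0, 8.5, -167.9]
contact_force: [-4.1, -2.5, -2.8]
grip_width: 0.0001
grip_force: 2.2
```

>>> {"api": "play_rows", "payload": {
  "rot": [
    [0, 0, 0],
    [0, 0, 0],
    [0, 0, 0]
  ],
  "travel": [
    [-0.001, 0, 0],
    [-0.0015, 0, 0],
    [-0.0015, 0, 0]
  ],
  "hand": [1, 1, 1]
}}

```text
time: 15.0
tool_pos: [0.4488, -0.1275, 0.2348]
ee_rot: [180.0, 8.4, -167.9]
contact_force: [-7.7, -6.6, 0.5]
grip_width: 0.0
grip_force: 4.5
```

The force rises, so the keeper is at its stop. I'll back off, rise and check.

>>> {"api": "play_rows", "payload": {
  "rot": [
    [0, 0, 0],
    [0, 0, 0],
    [0, 0, 0],
    [0, 0.08, 0],
    [0, 0.15, 0],
    [0, 0.15, 0],
    [0, 0.15, 0],
    [0, 0.15, 0]
  ],
  "travel": [
    [0.012, 0, 0],
    [0.03, 0, 0],
    [0.04, 0, -0.05],
    [0.04, 0, -0.09],
    [0.04, 0, -0.13],
    [0.04, 0, -0.16],
    [0.04, 0, -0.16],
    [0.04, 0, -0.16]
  ],
  "hand": [1, 1, 1, 1, 1, 1, 1, 1]
}}

```text
time: 15.8
tool_pos: [0.3881, -0.1407, 0.3879]
ee_rot: [-179.9, 0.1, -168.0]
contact_force: [-0.3, 0.5, -0.7]
grip_width: -0.0001
grip_force: 0.0
```

```bash
python3 - <<'E'
from h import *
tcp();o=snap('wrist');handle(o)
print([(b,[((onz(o,b[0],.108)-B)@e*1e3).round(1) for e in(EX,EY)]) for b in blobs(mask(o,100,130,120,40),100)])
p=proj(o,B+[0,0,.08]).astype(int);x0,y0=p[0]-100,min(p[1]-90,330);print(x0,y0);save(o,'w7.png',(x0,y0,x0+200,y0+150),4)
E
```

```text
tcp [np.float64(-114.3), np.float64(10.3), np.float64(387.9)] 15.8 [-0.3  0.5 -0.7] [-1.7993e+02  1.5000e-01 -1.6796e+02] -6.373194326987894e-05
red [35.7, 305.5] [25, 20, 394] [np.float64(-41.5), np.float64(-223.8)]
[(([325.7, 388.5], [322, 382, 9, 16, 107]), [np.float64(8.6), np.float64(7.8)])]
216 266
```

View pics/w7.png

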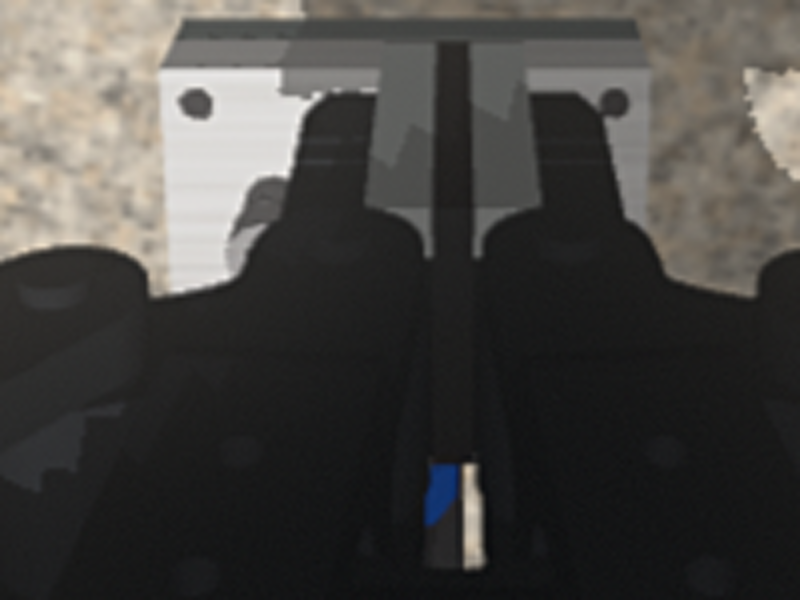

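The closed fingers hide the stand in this view. That was my last picture, so I'll open the fingers, take the earlier viewpoint and measure numerically.

>>> {"api": "play_rows", "payload": {
  "rot": [
    [0, 0, 0],
    [0, 0, 0],
    [0, 0, 0],
    [0, 0, 0],
    [0, 0, 0],
    [0, 0, 0],
    [0, 0, 0]
  ],
  "travel": [
    [0, 0, -0.015],
    [-0.02, -0.005, -0.015],
    [-0.04, -0.01, -0.015],
    [-0.042, -0.01, -0.015],
    [-0.042, -0.01, -0.015],
    [-0.042, -0.01, -0.015],
    [-0.042, -0.01, -0.015]
  ],
  "hand": [0.3, 0.2, 0.2, 0.2, 0.2, 0.2, 0.2]
}}

```text
time: 16.55
tool_pos: [0.4302, -0.1415, 0.4019]
ee_rot: [179.9, -0.1, -168.0]
contact_force: [-0.3, -0.0, -0.4]
grip_width: 0.0684
grip_force: 0.0
```

```bash
python3 - <<'E'
from h import *
tcp();o=snap('wrist');handle(o)
v=cv2.cvtColor(o['pixels'],cv2.COLOR_RGB2HSV)[...,2]
m=(mask(o,0,8,120,60)|mask(o,172,180,120,60)); bb=[b for b in blobs(m,60) if b[0][0]>200]
for b in bb: print(b)
print([(b,[((onz(o,b[0],.108)-B)@e*1e3).round(1) for e in(EX,EY)]) for b in blobs(mask(o,100,130,120,40),100)])
for th in(0,.05,.1,.2):
    c=B-.0125*EX-.03*EY+.042*(-np.sin(th)*EX+np.cos(th)*EY)
    print(th,'handle top px',proj(o,c+[0,0,.08]).round(1),'mid',proj(o,c+[0,0,.065]).round(1))
b=bb[0][1] if bb else None
if b:
    x,y=b[0],b[1]; top=(m[y:y+b[3],x:x+b[2]]>0); print((v[y:y+b[3],x:x+b[2]]*top)[::2,::2])
E
```

```text
tcp [np.float64(-73.2), np.float64(0.7), np.float64(401.9)] 16.55 [-0.3 -0.  -0.4] [ 1.7994e+02 -8.0000e-02 -1.6797e+02] 0.06841384629202503
red [47.7, 257.4] [25, 20, 378] [np.float64(-37.7), np.float64(-225.6)]
red [340.9, 284.3] [14, 26, 288] [np.float64(-13.9), np.float64(11.2)]
([340.9, 284.3], [335, 271, 14, 26, 288])
[(([327.6, 319.3], [312, 299, 31, 40, 934]), [np.float64(-1.0), np.float64(0.2)])]
0 handle top px [342.2 289.8] mid [341.6 282.6]
0.05 handle top px [342.2 287.4] mid [341.6 280.3]
0.1 handle top px [342.  284.9] mid [341.4 278. ]
0.2 handle top px [341.3 280.1] mid [340.7 273.3]
[[  0   0   0  80   0   0   0]
 [  0  78  80  80  78   0   0]
 [  0  79  81  80  80  76   0]
 [  0  79  80  80  80  77   0]
 [  0  79  80  80  80  77   0]
 [ 76  79  80  81  80  79   0]
 [ 76  78  79  79  79  77  76]
 [ 75  81 101 108 104  92  73]
 [ 78 104 107 106 105 106  94]
 [ 94 106 105 105 104 104 102]
 [100 105 105 104 104 104 102]
 [  0 103 103 103 104 103 101]
 [  0 105 103 102 101 102   0]]
```

```bash
python3 -c "
from h import *
s=snap('side');print('blue',blobs(mask(s,100,130)),'orange',blobs(mask(s,8,20)),proj(s,B+EX*.0025+[0,0,.106]))
print(job.sign_off())"
```

```text
blue [([35.5, 105.4], [32, 99, 7, 16, 70]), ([49.2, 107.8], [41, 100, 19, 16, 236]), ([28.9, 110.2], [27, 106, 5, 9, 30]), ([57.8, 136.4], [43, 120, 27, 27, 331]), ([373.6, 231.8], [369, 226, 10, 13, 98])] orange [([278.2, 240.1], [274, 234, 9, 13, 99])] [374.09859603 231.32695286]
the job is handed in; nothing more can be done
None
```

The blue-capped tube is seated upright in the viewing stand with its cap under the lip, the keeper is swung shut against its stop, and the job was handed in at about 16.6 s; the orange tube is still in the rack, the other bystanders got no separate final check, and no verdict came back.

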